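Weigh down a specimen packet with wedge weights

TASK

Weigh the red specimen packet down with the four wedge-shaped weights: lay a long one, underside down, lengthways along the middle of the plywood press board, the other long one squarely on top of it turned end for end so that the pair's top is level, then the two short ones in the same way crosswise on the middle of the long pair, thick end over thin end again. Set each weight down without dropping it, and do not disturb the jar, the book or the tape.

Things in the scene. Friction and masses are not known exactly. Their poses are not given: they have to be found in the camera images.
- long_a_mid (a point): one long weight's centre, 15 mm above its underside. Bare-aluminium wedge bar 160 mm long, 36 mm wide, sides upright, underside flat; top slopes 1 in 10: 38 mm tall at the thick end, 30 mid-length, 22 at the thin end. x points to the thick end, z up from the underside. About 0.46 kg; starts flat on the table. Both of this size are alike and interchangeable
- long_a_thick (a point): middle of the thick end face of that weight (long_a), 80 mm along x from its centre and at the centre's height
- long_b_mid (a point): the other long weight's centre, 15 mm above its underside. Bare-aluminium wedge bar 160 mm long, 36 mm wide, sides upright, underside flat; top slopes 1 in 10: 38 mm tall at the thick end, 30 mid-length, 22 at the thin end. x points to the thick end, z up from the underside. About 0.46 kg; starts flat on the table. Both of this size are alike and interchangeable
- long_b_thick (a point): middle of the thick end face of that weight (long_b), 80 mm along x from its centre and at the centre's height
- short_a_mid (a point): one short weight's centre, 14 mm above its underside. Bare-aluminium wedge bar 120 mm long, 36 mm wide, sides upright, underside flat; top slopes 1 in 10: 34 mm tall at the thick end, 28 mid-length, 22 at the thin end. x points to the thick end, z up from the underside. About 0.33 kg; starts flat on the table. Both of this size are alike and interchangeable
- short_a_thick (a point): middle of the thick end face of that weight (short_a), 60 mm along x from its centre and at the centre's height
- short_b_mid (a point): the other short weight's centre, 14 mm above its underside. Bare-aluminium wedge bar 120 mm long, 36 mm wide, sides upright, underside flat; top slopes 1 in 10: 34 mm tall at the thick end, 28 mid-length, 22 at the thin end. x points to the thick end, z up from the underside. About 0.33 kg; starts flat on the table. Both of this size are alike and interchangeable
- short_b_thick (a point): middle of the thick end face of that weight (short_b), 60 mm along x from its centre and at the centre's height
- board_top (a point): centre of the upper face of the plywood press board, 30 mm above the table. The board is 200 mm (x) by 150 mm (y) and 12 mm thick, flat on a red paper specimen packet (214 x 176 mm) and a cardboard base (250 x 190 mm); the whole press is fixed. x runs along the board's long side, z up
- jar: amber glass jar with white cap, 60 mm across, 85 mm tall; origin at the centre of its underside. A bystander
- book: closed brown book lying flat, 110 x 170 x 28 mm; origin at the centre of its underside. A bystander
- tape: roll of paper tape lying flat, 80 mm across, 25 mm tall; origin at the centre of its underside. A bystander
There are look-alikes about, which are no part of the job. What is shaped like the part that bears short_a_mid but blue or green is not meant.

How it is judged:
On the way, in this order (a step that is already met when the one before it is completed fails the run):
1. a long weight lies along the middle of the board, let go (((x of long_a_mid in the frame of board_top between -0.03 and 0.03 m and y of long_a_mid in the frame of board_top between -0.03 and 0.03 m and z of long_a_mid in the frame of board_top between 0.01 and 0.02 m and angle between the x axis of long_a_mid and the x axis of board_top, either way round below 0.25 rad and angle between long_a_mid's own z axis and vertical below 0.03 rad and contact force between long_a and the fingers below 0.3 N and linear speed of long_a below 0.03 m/s) or (x of long_b_mid in the frame of board_top between -0.03 and 0.03 m and y of long_b_mid in the frame of board_top between -0.03 and 0.03 m and z of long_b_mid in the frame of board_top between 0.01 and 0.02 m and angle between the x axis of long_b_mid and the x axis of board_top, either way round below 0.25 rad and angle between long_b_mid's own z axis and vertical below 0.03 rad and contact force between long_b and the fingers below 0.3 N and linear speed of long_b below 0.03 m/s))), for 0.2 s.
2. the other long weight lies on it turned end for end, let go (((x of long_a_mid in the frame of board_top between -0.03 and 0.03 m and y of long_a_mid in the frame of board_top between -0.03 and 0.03 m and z of long_a_mid in the frame of board_top between 0.01 and 0.02 m and angle between the x axis of long_a_mid and the x axis of board_top, either way round below 0.25 rad and angle between long_a_mid's own z axis and vertical below 0.03 rad and x of long_b_mid in the frame of long_a_mid between -0.02 and 0.02 m and y of long_b_mid in the frame of long_a_mid between -0.014 and 0.014 m and z of long_b_mid in the frame of long_a_mid between 0.025 and 0.035 m and x of long_b_thick in the frame of long_a_mid below -0.048 m and angle between the x axis of long_b_mid and the x axis of long_a_mid, either way round below 0.25 rad and angle between long_b_mid's own z axis and vertical between 0.065 and 0.135 rad) or (x of long_b_mid in the frame of board_top between -0.03 and 0.03 m and y of long_b_mid in the frame of board_top between -0.03 and 0.03 m and z of long_b_mid in the frame of board_top between 0.01 and 0.02 m and angle between the x axis of long_b_mid and the x axis of board_top, either way round below 0.25 rad and angle between long_b_mid's own z axis and vertical below 0.03 rad and x of long_a_mid in the frame of long_b_mid between -0.02 and 0.02 m and y of long_a_mid in the frame of long_b_mid between -0.014 and 0.014 m and z of long_a_mid in the frame of long_b_mid between 0.025 and 0.035 m and x of long_a_thick in the frame of long_b_mid below -0.048 m and angle between the x axis of long_a_mid and the x axis of long_b_mid, either way round below 0.25 rad and angle between long_a_mid's own z axis and vertical between 0.065 and 0.135 rad)) and contact force between each of long_a, long_b and the fingers below 0.3 N and linear speed of each of long_a, long_b below 0.03 m/s), for 0.2 s.
3. a short weight lies level crosswise on the middle of the long pair, let go (((x of long_a_mid in the frame of board_top between -0.03 and 0.03 m and y of long_a_mid in the frame of board_top between -0.03 and 0.03 m and z of long_a_mid in the frame of board_top between 0.01 and 0.02 m and angle between the x axis of long_a_mid and the x axis of board_top, either way round below 0.25 rad and angle between long_a_mid's own z axis and vertical below 0.03 rad and x of long_b_mid in the frame of long_a_mid between -0.02 and 0.02 m and y of long_b_mid in the frame of long_a_mid between -0.014 and 0.014 m and z of long_b_mid in the frame of long_a_mid between 0.025 and 0.035 m and x of long_b_thick in the frame of long_a_mid below -0.048 m and angle between the x axis of long_b_mid and the x axis of long_a_mid, either way round below 0.25 rad and angle between long_b_mid's own z axis and vertical between 0.065 and 0.135 rad) or (x of long_b_mid in the frame of board_top between -0.03 and 0.03 m and y of long_b_mid in the frame of board_top between -0.03 and 0.03 m and z of long_b_mid in the frame of board_top between 0.01 and 0.02 m and angle between the x axis of long_b_mid and the x axis of board_top, either way round below 0.25 rad and angle between long_b_mid's own z axis and vertical below 0.03 rad and x of long_a_mid in the frame of long_b_mid between -0.02 and 0.02 m and y of long_a_mid in the frame of long_b_mid between -0.014 and 0.014 m and z of long_a_mid in the frame of long_b_mid between 0.025 and 0.035 m and x of long_a_thick in the frame of long_b_mid below -0.048 m and angle between the x axis of long_a_mid and the x axis of long_b_mid, either way round below 0.25 rad and angle between long_a_mid's own z axis and vertical between 0.065 and 0.135 rad)) and ((horizontal distance between short_a_mid and long_a_mid below 0.022 m and horizontal distance between short_a_mid and long_b_mid below 0.022 m and angle between the x axis of short_a_mid and the y axis of long_a_mid, either way round below 0.25 rad and angle between short_a_mid's own z axis and vertical below 0.035 rad and height (world z) of short_a_mid between 0.099 and 0.109 m and contact force between short_a and the fingers below 0.3 N and linear speed of short_a below 0.03 m/s) or (horizontal distance between short_b_mid and long_a_mid below 0.022 m and horizontal distance between short_b_mid and long_b_mid below 0.022 m and angle between the x axis of short_b_mid and the y axis of long_a_mid, either way round below 0.25 rad and angle between short_b_mid's own z axis and vertical below 0.035 rad and height (world z) of short_b_mid between 0.099 and 0.109 m and contact force between short_b and the fingers below 0.3 N and linear speed of short_b below 0.03 m/s))), for 0.2 s.
4. the other short weight lies on it turned end for end, let go (((x of long_a_mid in the frame of board_top between -0.03 and 0.03 m and y of long_a_mid in the frame of board_top between -0.03 and 0.03 m and z of long_a_mid in the frame of board_top between 0.01 and 0.02 m and angle between the x axis of long_a_mid and the x axis of board_top, either way round below 0.25 rad and angle between long_a_mid's own z axis and vertical below 0.03 rad and x of long_b_mid in the frame of long_a_mid between -0.02 and 0.02 m and y of long_b_mid in the frame of long_a_mid between -0.014 and 0.014 m and z of long_b_mid in the frame of long_a_mid between 0.025 and 0.035 m and x of long_b_thick in the frame of long_a_mid below -0.048 m and angle between the x axis of long_b_mid and the x axis of long_a_mid, either way round below 0.25 rad and angle between long_b_mid's own z axis and vertical between 0.065 and 0.135 rad) or (x of long_b_mid in the frame of board_top between -0.03 and 0.03 m and y of long_b_mid in the frame of board_top between -0.03 and 0.03 m and z of long_b_mid in the frame of board_top between 0.01 and 0.02 m and angle between the x axis of long_b_mid and the x axis of board_top, either way round below 0.25 rad and angle between long_b_mid's own z axis and vertical below 0.03 rad and x of long_a_mid in the frame of long_b_mid between -0.02 and 0.02 m and y of long_a_mid in the frame of long_b_mid between -0.014 and 0.014 m and z of long_a_mid in the frame of long_b_mid between 0.025 and 0.035 m and x of long_a_thick in the frame of long_b_mid below -0.048 m and angle between the x axis of long_a_mid and the x axis of long_b_mid, either way round below 0.25 rad and angle between long_a_mid's own z axis and vertical between 0.065 and 0.135 rad)) and ((horizontal distance between short_a_mid and long_a_mid below 0.022 m and horizontal distance between short_a_mid and long_b_mid below 0.022 m and angle between the x axis of short_a_mid and the y axis of long_a_mid, either way round below 0.25 rad and angle between short_a_mid's own z axis and vertical below 0.035 rad and height (world z) of short_a_mid between 0.099 and 0.109 m and x of short_b_mid in the frame of short_a_mid between -0.02 and 0.02 m and y of short_b_mid in the frame of short_a_mid between -0.014 and 0.014 m and z of short_b_mid in the frame of short_a_mid between 0.023 and 0.033 m and x of short_b_thick in the frame of short_a_mid below -0.036 m and angle between the x axis of short_b_mid and the x axis of short_a_mid, either way round below 0.25 rad and angle between short_b_mid's own z axis and vertical between 0.065 and 0.135 rad) or (horizontal distance between short_b_mid and long_a_mid below 0.022 m and horizontal distance between short_b_mid and long_b_mid below 0.022 m and angle between the x axis of short_b_mid and the y axis of long_a_mid, either way round below 0.25 rad and angle between short_b_mid's own z axis and vertical below 0.035 rad and height (world z) of short_b_mid between 0.099 and 0.109 m and x of short_a_mid in the frame of short_b_mid between -0.02 and 0.02 m and y of short_a_mid in the frame of short_b_mid between -0.014 and 0.014 m and z of short_a_mid in the frame of short_b_mid between 0.023 and 0.033 m and x of short_a_thick in the frame of short_b_mid below -0.036 m and angle between the x axis of short_a_mid and the x axis of short_b_mid, either way round below 0.25 rad and angle between short_a_mid's own z axis and vertical between 0.065 and 0.135 rad)) and contact force between each of short_a, short_b and the fingers below 0.3 N and linear speed of each of short_a, short_b below 0.03 m/s), for 0.2 s.
At the end, for the whole second after the job is handed in: Long on board: centred within 30 mm. Second long reversed on it: within 20 mm along, 14 mm across. Short level (0.035 rad) across: within 22 mm of both longs' middles. Last short reversed on it, as the longs. All angles within 0.25 rad, heights within 5 mm, tilts of tops 0.035 rad; at rest (((x of long_a_mid in the frame of board_top between -0.03 and 0.03 m and y of long_a_mid in the frame of board_top between -0.03 and 0.03 m and z of long_a_mid in the frame of board_top between 0.01 and 0.02 m and angle between the x axis of long_a_mid and the x axis of board_top, either way round below 0.25 rad and angle between long_a_mid's own z axis and vertical below 0.03 rad and x of long_b_mid in the frame of long_a_mid between -0.02 and 0.02 m and y of long_b_mid in the frame of long_a_mid between -0.014 and 0.014 m and z of long_b_mid in the frame of long_a_mid between 0.025 and 0.035 m and x of long_b_thick in the frame of long_a_mid below -0.048 m and angle between the x axis of long_b_mid and the x axis of long_a_mid, either way round below 0.25 rad and angle between long_b_mid's own z axis and vertical between 0.065 and 0.135 rad) or (x of long_b_mid in the frame of board_top between -0.03 and 0.03 m and y of long_b_mid in the frame of board_top between -0.03 and 0.03 m and z of long_b_mid in the frame of board_top between 0.01 and 0.02 m and angle between the x axis of long_b_mid and the x axis of board_top, either way round below 0.25 rad and angle between long_b_mid's own z axis and vertical below 0.03 rad and x of long_a_mid in the frame of long_b_mid between -0.02 and 0.02 m and y of long_a_mid in the frame of long_b_mid between -0.014 and 0.014 m and z of long_a_mid in the frame of long_b_mid between 0.025 and 0.035 m and x of long_a_thick in the frame of long_b_mid below -0.048 m and angle between the x axis of long_a_mid and the x axis of long_b_mid, either way round below 0.25 rad and angle between long_a_mid's own z axis and vertical between 0.065 and 0.135 rad)) and ((horizontal distance between short_a_mid and long_a_mid below 0.022 m and horizontal distance between short_a_mid and long_b_mid below 0.022 m and angle between the x axis of short_a_mid and the y axis of long_a_mid, either way round below 0.25 rad and angle between short_a_mid's own z axis and vertical below 0.035 rad and height (world z) of short_a_mid between 0.099 and 0.109 m and x of short_b_mid in the frame of short_a_mid between -0.02 and 0.02 m and y of short_b_mid in the frame of short_a_mid between -0.014 and 0.014 m and z of short_b_mid in the frame of short_a_mid between 0.023 and 0.033 m and x of short_b_thick in the frame of short_a_mid below -0.036 m and angle between the x axis of short_b_mid and the x axis of short_a_mid, either way round below 0.25 rad and angle between short_b_mid's own z axis and vertical between 0.065 and 0.135 rad) or (horizontal distance between short_b_mid and long_a_mid below 0.022 m and horizontal distance between short_b_mid and long_b_mid below 0.022 m and angle between the x axis of short_b_mid and the y axis of long_a_mid, either way round below 0.25 rad and angle between short_b_mid's own z axis and vertical below 0.035 rad and height (world z) of short_b_mid between 0.099 and 0.109 m and x of short_a_mid in the frame of short_b_mid between -0.02 and 0.02 m and y of short_a_mid in the frame of short_b_mid between -0.014 and 0.014 m and z of short_a_mid in the frame of short_b_mid between 0.023 and 0.033 m and x of short_a_thick in the frame of short_b_mid below -0.036 m and angle between the x axis of short_a_mid and the x axis of short_b_mid, either way round below 0.25 rad and angle between short_a_mid's own z axis and vertical between 0.065 and 0.135 rad)) and linear speed of each of long_a, long_b, short_a, short_b below 0.02 m/s); the robot touches nothing.
It fails at once if the jar, book or tape is moved by more than 30 mm (distance of any of jar, book, tape from where it was at the start of the episode above 0.03 m).
It fails at once if a weight is dropped (falls free faster than 0.7 m/s) ((linear speed of long_a above 0.7 m/s and contact force between long_a and the fingers below 0.1 N) or (linear speed of long_b above 0.7 m/s and contact force between long_b and the fingers below 0.1 N) or (linear speed of short_a above 0.7 m/s and contact force between short_a and the fingers below 0.1 N) or (linear speed of short_b above 0.7 m/s and contact force between short_b and the fingers below 0.1 N)).
It also fails if it takes over 72 s, if anything falls off the work surface, if the arm or the gripper's body presses on something with over 40 N, if the wrist force passes 120 N, or if a joint passes its speed limit or range.

ROBOT

A 6-joint arm with a two-finger parallel gripper is mounted at the origin on the work surface. World frame = base frame: x ahead of the robot, y to its left, z up, the work surface at z = 0. Lengths are in m, angles in rad, forces in N, time in s.
With the tool pointing down it reaches from about 0.25 to 0.775 m from the base axis. Payload 8.9 kg.
Tool frame: the origin (TCP) lies midway between the tips of the shut fingers; the grasp point (between the pads) lies 19 mm behind it; z points along the fingers, y is the line along which they close (so a half turn about z gives the same grasp; the last joint's range is limited). The gripper opens to 85 mm and grips with 20 to 120 N. Pads are 22 mm wide; open, the fingers measure 114 mm over their backs; the gripper's body (76 mm by 85 mm) begins 54 mm behind the grasp point. The pads swing forward as they close: fully open they stand 13 mm farther back than shut.
Start: joints at [-1.358, 0.291, -0.153, 1.127, 0, 1.431], TCP at [0.181, -0.493, 0.231] pointing down, gripper open.
Joint ranges: [-2.52, 2.52], [-0.91, 1.74], [-1.3, 1.37], [-1.96, 2.02], [-1.52, 1.47], [-3.14, 3.14]. Speed limits (rad/s): [2.22, 2.22, 2.79, 3.14, 3.14, 3.14].

INTERFACE

Orientations are given as a rotation vector (axis times angle).
In Python, from plant import status, capture, arm gives the robot as it stands.
- The arm moves only by the shell command python3 -m creep 'ROWS'. ROWS is JSON, a list that holds one entry, the list of rows, each a list of 7 numbers: the turn, a rotation vector about the tool's x, y, z in rad, then the shift along the tool's x, y, z in mm, then the gripper command: -1 is shut, 1 is fully open, values between are in proportion. In form: [[[rx, ry, rz, x, y, z, claw], ...]]. A call has 1 to 20 rows; each row is the pose to reach, as a shift and turn from the pose commanded when the call began, along the tool's axes at that moment; what a row does not reach only later rows make up. A row lasts 1/10 s, in which the tool goes at most 50 mm and 8.59 degrees, less where a joint would pass 70% of its speed; a pose out of reach is approached as far as the arm can. A call with a gripper value outside its range is refused whole. The fingers move at their own pace and stop on an object; the grip force is fixed at half the most. Time passes only in rows, so rows that repeat a pose let the fingers close. It gives the time, the measured TCP pose, the force, the opening and the grip force at its end, in the units of the state.
- status.read_state(): the state, without advancing time (a new reading comes with each control period).
- capture(name): name is "scene" or "side" or "wrist"; returns a dict with "image" (384x512x3 uint8, red, green, blue), "K" (3x3 intrinsics, pixels), "rvec" (rotation vector, rad) and "tvec" (3), from world to camera coordinates, as OpenCV has them. Camera axes: x right, y down, z forward; pixel columns grow to the right and rows downward; lengths in m; the calibration is good to about 2 mm. The wrist camera is an equidistant fisheye: a pixel r from the principal point sees the ray r / f radians off the axis. A picture is of the moment at which its call begins. There is no depth.
- arm.hand_in(): hands the job in; it is judged then, once.
The state is a dict: "time": time; "joint_pos": joint angles; "qvel": joint speeds; "effort": joint torques, N m; "ee_pos": TCP position; "tool_rot": TCP orientation; "ft_force": force on the tool from outside, world axes, zero at the start; "moment": the same for the moment, N m; "grip_width": finger opening in m; "grip_force": force on a finger pad.
Only numpy, scipy, OpenCV 4.12 (cv2) and the standard library are available. Lean on these libraries where they do the work, as an engineer would, in place of code of your own. Each camera call takes 0.05 s, during which the arm holds its last target. There are 200 camera calls.

## Working session

There is one attempt and no reset: what is moved stays moved. The work goes in short steps, Python scripts to look and compute and a shell command to move; the robot and the scene stay as the last step left them, time stands still between calls to the robot, and variables do not carry over. Pictures are saved under pics/ and viewed, at most 15 in all, crops included, and the job is handed in when it is done.

```bash
ls; mkdir -p pics; cat > h.py <<'E'
import numpy as np, cv2, pickle
from plant import status, capture, arm
def snap(n,f):
    c=capture(n); pickle.dump(c,open(f'pics/{f}.pkl','wb'))
    cv2.imwrite(f'pics/{f}.png',c['image'][:,:,::-1]); return c
def load(f): return pickle.load(open(f'pics/{f}.pkl','rb'))
def ray(c,uv,fish=False):
    K=c['K'];R=cv2.Rodrigues(np.array(c['rvec'],float))[0];t=np.array(c['tvec'],float).ravel()
    x=(uv[0]-K[0,2])/K[0,0];y=(uv[1]-K[1,2])/K[1,1]
    if fish:
        r=np.hypot(x,y); s=np.sin(r)/r if r>1e-9 else 1; d=np.array([x*s,y*s,np.cos(r)])
    else: d=np.array([x,y,1.])
    d=R.T@d; return -R.T@t, d/np.linalg.norm(d)
def atz(c,uv,z,fish=False):
    o,d=ray(c,uv,fish); return o+d*(z-o[2])/d[2]
def tri(rs):
    A=sum(np.eye(3)-np.outer(d,d) for o,d in rs); b=sum((np.eye(3)-np.outer(d,d))@o for o,d in rs)
    return np.linalg.solve(A,b)
def proj(c,P,fish=False):
    R=cv2.Rodrigues(np.array(c['rvec'],float))[0];p=R@np.array(P)+np.array(c['tvec'],float).ravel()
    K=c['K']
    if fish:
        th=np.arctan2(np.hypot(p[0],p[1]),p[2]);q=p[:2]/np.hypot(p[0],p[1])*th
    else: q=p[:2]/p[2]
    return q*[K[0,0],K[1,1]]+K[:2,2]
E
python3 - <<'E'
from h import *
for n in('scene','side','wrist'):
    c=snap(n,n+'0'); print(n,c['K'].tolist(),ray(c,(256,192),n=='wrist'))
a=[cv2.imread(f'pics/{n}0.png') for n in('scene','side')]
cv2.imwrite('pics/sc.png',cv2.resize(a[0],(800,600),interpolation=cv2.INTER_CUBIC))
cv2.imwrite('pics/si.png',cv2.resize(a[1],(800,600),interpolation=cv2.INTER_CUBIC))
print(status.read_state())
E
```

```text
pics
scene [[437.82718085604535, 0.0, 263.5032389940259], [0.0, 437.82718085604535, 184.8616989890963], [0.0, 0.0, 1.0]] (array([1.57524423, 0.41278642, 0.92037589]), array([-0.73910413, -0.23957228, -0.62954762]))
side [[434.7961173540286, 0.0, 257.87682398826485], [0.0, 434.7961173540286, 187.35856868876888], [0.0, 0.0, 1.0]] (array([0.15024214, 1.09909063, 1.01993424]), array([ 0.2640313 , -0.70127391, -0.66219511]))
wrist [[297.3186396354542, 0.0, 257.1172309570817], [0.0, 297.3186396354542, 191.16367734528293], [0.0, 0.0, 1.0]] (array([ 0.25130967, -0.46626957,  0.37350129]), array([-0.28279453, -0.09721818, -0.954241  ]))
{'time': 0.15, 'joint_pos': array([-1.35828757e+00,  2.91121655e-01, -1.53950625e-01,  1.12668982e+00,
       -4.67050861e-06,  1.43145734e+00]), 'qvel': array([-0.00027255, -0.00110281,  0.00216251,  0.00084944, -0.00175786,
        0.00106672]), 'effort': array([ 9.57728153e-04, -5.37368560e+01,  3.31520176e+01,  1.14134795e-02,
       -1.65110600e-04, -8.66411710e-06]), 'ee_pos': array([ 0.18084546, -0.49252009,  0.23088028]), 'tool_rot': array([-3.09215294e+00, -5.49665828e-01,  6.28001394e-05]), 'ft_force': array([-0.10664399,  0.26141572, -0.03626649]), 'moment': array([-0.04515254,  0.03101127,  0.01231956]), 'grip_force': 0.0, 'grip_width': 0.08543194037290133}
```

View pics/sc.png

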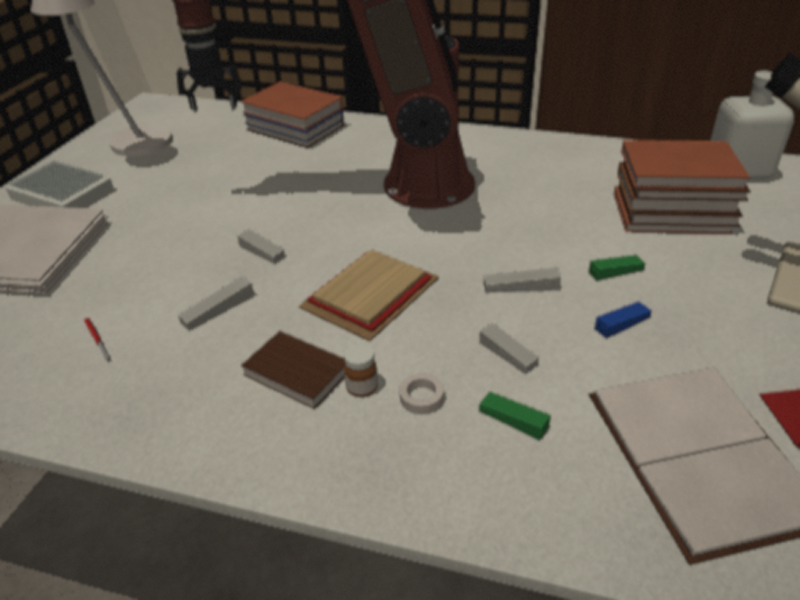

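View pics/si.png

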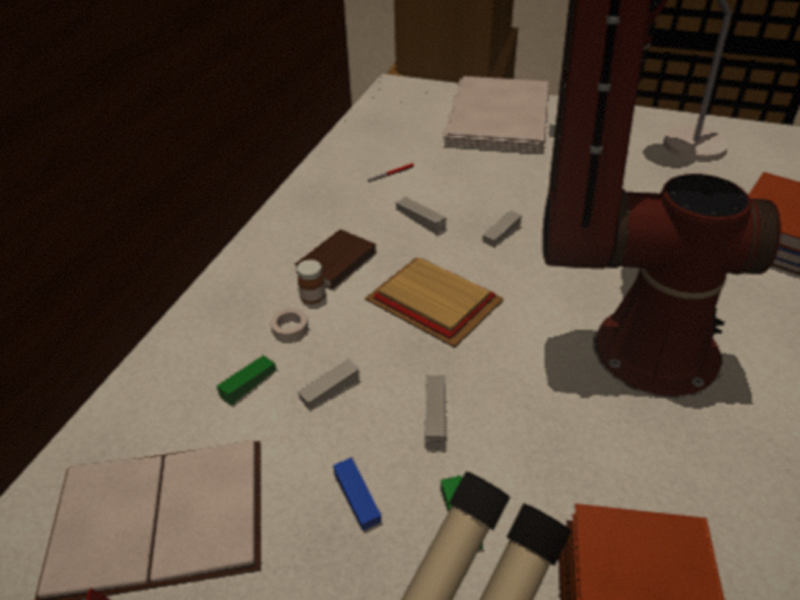

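```bash
python3 - <<'E'
from h import *
S=cv2.imread('pics/scene0.png');D=cv2.imread('pics/side0.png')
def crop(I,c,w,s):
    x,y=c[0]-w//2,c[1]-w//2; o=cv2.resize(I[y:y+w,x:x+w],(200,200),interpolation=cv2.INTER_LANCZOS4)
    o=cv2.convertScaleAbs(o,alpha=1.3)
    for k in range(0,w,10): cv2.line(o,(k*200//w,0),(k*200//w,4),(0,0,255),1);cv2.line(o,(0,k*200//w),(4,k*200//w),(0,0,255),1)
    cv2.putText(o,f'{x},{y}',(8,195),0,.4,(0,0,255),1); return o
r1=np.hstack([crop(S,c,60,0) for c in[(138,193),(333,179),(167,157),(325,223)]])
r2=np.hstack([crop(D,c,60,0) for c in[(269,136),(278,263),(321,146),(211,246)]])
r3=np.hstack([crop(S,(237,186),100,0),crop(D,(278,192),100,0),crop(S,(268,250),60,0),crop(D,(190,200),60,0)])
cv2.imwrite('pics/m1.png',np.vstack([r1,r2,r3]))
E
```

```text
(no output)
```

View pics/m1.png

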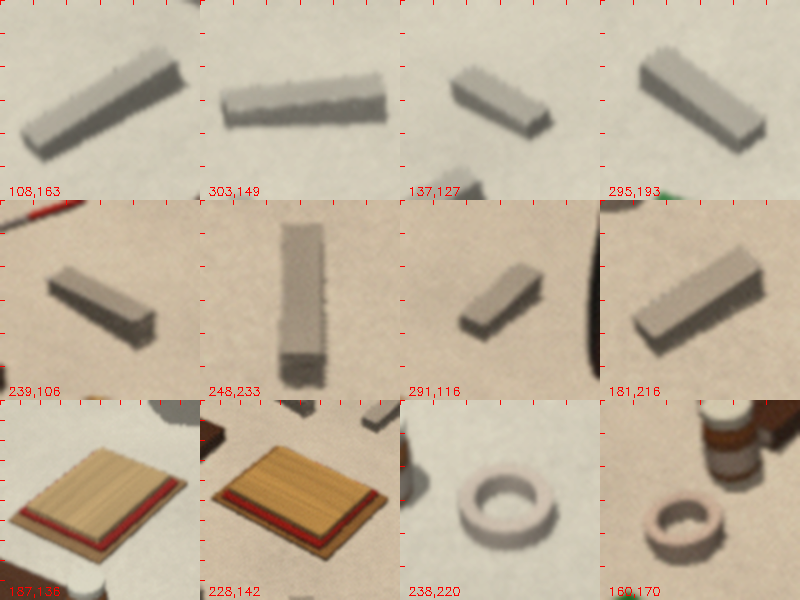

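```bash
cat > fit.py <<'E'
from h import *
from scipy.optimize import least_squares
S,D=load('scene0'),load('side0')
def model(L,h0,h1,w=.036): # bottom & top corners; x->thick
    return np.array([[sx*L/2,sy*w/2,z] for sx in(1,-1) for sy in(1,-1) for z in(0,h1 if sx>0 else h0)])
def fit(M,obs,p0,free=3):
    # p: x,y,yaw,z
    def pts(p):
        c,s=np.cos(p[2]),np.sin(p[2]); z=p[3] if len(p)>3 else 0
        return np.c_[M[:,0]*c-M[:,1]*s+p[0],M[:,0]*s+M[:,1]*c+p[1],M[:,2]+z]
    def res(p):
        P=pts(p);r=[]
        for cam,uv,f in obs:
            q=np.array([proj(cam,a,f) for a in P])
            for u in uv:
                e=q-u; r.append(e[np.argmin((e**2).sum(1))])
        return np.ravel(r)
    return min((least_squares(res,np.r_[p0[:2],p0[2]+d,p0[3:]],loss='soft_l1') for d in(-.2,0,.2)),key=lambda r:r.cost)
E
cat > run1.py <<'E'
from fit import *
cell=lambda l,o,s:[np.array(a)/s+o-.35 for a in l]
k=10/3
W={'L1':(.16,.022,.038,[(22,130),(43,150),(183,66),(162,47),(45,161),(186,88)],(108,163),[(48,83),(68,68),(156,115),(133,125),(50,95),(137,150),(155,140)],(239,106)),
'L2':(.16,.022,.038,[(22,94),(28,110),(181,75),(187,95),(26,129),(186,124)],(303,149),[(81,25),(123,25),(80,152),(126,152),(79,185),(126,187)],(248,233)),
'S1':(.12,.022,.034,[(52,80),(72,66),(152,113),(130,125),(55,101),(130,138),(152,123)],(137,127),[(60,118),(120,63),(143,74),(85,128),(61,130),(85,141),(142,97)],(291,116)),
'S2':(.12,.022,.034,[(40,68),(62,48),(165,121),(140,136),(42,90),(140,153),(165,134)],(295,193),[(34,118),(142,45),(163,66),(58,141),(36,133),(59,157),(165,97)],(181,216))}
for n,(L,h0,h1,a,oa,b,ob) in W.items():
    a=cell(a,oa,k);b=cell(b,ob,k)
    c=np.mean([atz(S,np.mean(a,0),.015),atz(D,np.mean(b,0),.015)],0)
    rs=[]
    for y0 in np.arange(-3.1,3.1,.39):
        r=fit(model(L,h0,h1),[(S,a,0),(D,b,0)],[c[0],c[1],y0,0.]); rs.append((r.cost,np.sqrt((r.fun**2).mean()),r.x))
    rs.sort(key=lambda t:t[0]); print(n,[ (round(t[0],1),round(t[1],2),t[2].round(4)) for t in rs if t[0]<rs[0][0]*2+5][:1])
    far=[t for t in rs if np.cos(t[2][2]-rs[0][2][2])<0]
    print('   reverse',round(far[0][0],1),far[0][2].round(3))
M=np.array([[sx*.125,sy*.095,.006] for sx in(1,-1) for sy in(1,-1)])
for s in('',):
    a=cell([(10,119),(187,84),(100,160)],(187,136),2);b=cell([(12,97),(188,100),(125,157)],(228,142),2)
    rs=[fit(M,[(S,a,0),(D,b,0)],[.45,0.02,y0,0.]) for y0 in np.arange(-1.5,1.6,.3)]
    for r in sorted(rs,key=lambda r:r.cost)[:6]: print(round(r.cost,1),r.x.round(4))
print([tri([ray(S,u,0),ray(D,v,0)]).round(4) for u,v in zip(cell([(103,48)],(187,136),2),cell([(80,46)],(228,142),2))])
print('jar base',atz(D,(200,190),0),'tape',atz(S,(270,250),.02),'book',atz(S,(189,236),.028))
E
python3 run1.py
```

```text
L1 [(np.float64(3.8), np.float64(0.59), array([ 0.6144, -0.3029, -3.6817, -0.0047]))]
   reverse 13.5 [ 0.614 -0.303 -0.554  0.008]
L2 [(np.float64(3.6), np.float64(0.59), array([ 0.3849,  0.3052,  1.8728, -0.0024]))]
   reverse 16.8 [ 0.385  0.305 -1.272  0.013]
S1 [(np.float64(4.0), np.float64(0.58), array([ 0.3969, -0.3055, -1.9438, -0.0031]))]
   reverse 11.5 [ 0.397 -0.306  1.197  0.006]
S2 [(np.float64(5.0), np.float64(0.66), array([ 0.6002,  0.3107, -2.1085, -0.0037]))]
   reverse 17.1 [ 5.990e-01  3.110e-01  1.046e+00 -1.000e-03]
2.7 [ 0.4849 -0.0062 -0.3501 -0.    ]
2.7 [ 0.4849 -0.0062 -0.3501 -0.    ]
2.7 [ 0.4849 -0.0062 -0.3501 -0.    ]
2.7 [ 0.4849 -0.0062 -0.3501 -0.    ]
2.7 [ 0.4849 -0.0062 -0.3501 -0.    ]
2.7 [ 0.4849 -0.0062 -0.3501 -0.    ]
[array([0.5127, 0.0156, 0.1334])]
jar base [0.75089554 0.07095824 0.        ] tape [0.75595396 0.18093572 0.02      ] book [ 0.76804762 -0.05802578  0.028     ]
```

```bash
cat > go.py <<'E'
# go.py x y z yaw flip tilt h : TCP at bar origin (x,y,z underside) + h along bar z ; flip=1: tool x opposite to bar x
import sys
from h import *
from scipy.spatial.transform import Rotation as Ro
a=[float(v) for v in sys.argv[1:]]+[0]*7
x,y,z,yaw,flip,tilt,h=a[:7]
B=Ro.from_euler('ZY',[yaw,tilt]); T=B*Ro.from_euler('z',np.pi*flip)*Ro.from_matrix(np.diag([1.,-1,-1]))
P=np.array([x,y,z])+B.apply([0,0,h])
s=status.read_state(); R0=Ro.from_rotvec(s['tool_rot'])
print('turn',(R0.inv()*T).as_rotvec().round(3),'shift mm',(R0.inv().apply(P-s['ee_pos'])*1000).round(1))
print('t',s['time'],'ee',s['ee_pos'].round(4),'q6',s['joint_pos'][5].round(2),'w',s['grip_width'].round(4),'F',np.round(s['ft_force'],1),'g',s['grip_force'])
E
python3 go.py .614 -.303 .12 2.6015 0 0 .002
```

```text
turn [-0.00e+00 -1.00e-03 -2.25e+00] shift mm [471.9 -28.5 109. ]Traceback (most recent call last):
  File "go.py", line 11, in <module>
    print('t',s['time'],'ee',s['ee_pos'].round(4),'q6',s['joint_pos'][5].round(2),'w',s['grip_width'].round(4),'F',np.round(s['ft_force'],1),'g',s['grip_force'])
                                                                                      ^^^^^^^^^^^^^^^^^^^^^
AttributeError: 'float' object has no attribute 'round'
```

```bash
sed -i "s/s\['grip_width'\].round(4)/round(s['grip_width'],4)/" go.py
R='x'; python3 -m creep '[[[0,0,-2.25,472,-28,109,1],[0,0,-2.25,472,-28,109,1],[0,0,-2.25,472,-28,109,1],[0,0,-2.25,472,-28,109,1],[0,0,-2.25,472,-28,109,1],[0,0,-2.25,472,-28,109,1],[0,0,-2.25,472,-28,109,1],[0,0,-2.25,472,-28,109,1],[0,0,-2.25,472,-28,109,1],[0,0,-2.25,472,-28,109,1],[0,0,-2.25,472,-28,109,1],[0,0,-2.25,472,-28,109,1],[0,0,-2.25,472,-28,109,1],[0,0,-2.25,472,-28,109,1],[0,0,-2.25,472,-28,109,1],[0,0,-2.25,472,-28,109,1],[0,0,-2.25,472,-28,109,1],[0,0,-2.25,472,-28,109,1]]]'
python3 go.py .614 -.303 0 2.6015 0 0 .002
python3 - <<'E'
from h import *
c=snap('wrist','w1'); cv2.imwrite('pics/w1b.png',cv2.resize(c['image'][:,:,::-1],(800,600),interpolation=cv2.INTER_CUBIC))
M=[[sx*.08,sy*.018,z] for sx in(1,-1) for sy in(1,-1) for z in(0,.038 if sx>0 else .022)]
cs,sn=np.cos(2.6015),np.sin(2.6015)
for m in M: print(m,(proj(c,[.6144+m[0]*cs-m[1]*sn,-.3029+m[0]*sn+m[1]*cs,m[2]],True)*1.5625).round(0))
E
```

```text
time: 1.95
ee_pos: [0.6143, -0.3039, 0.1222]
tool_rot: [-0.843, -3.026, -0.0]
ft_force: [-0.3, -0.2, 0.2]
grip_width: 0.0855
grip_force: 0.0
turn [ 0.    -0.    -0.003] shift mm [  0.7   0.6 120.2]
t 1.95 ee [ 0.6143 -0.3039  0.1222] q6 -0.02 w 0.0855 F [-0.3 -0.2  0.2] g 0.0
[0.08, 0.018, 0] [371. 153.]
[0.08, 0.018, 0.038] [365. 152.]
[0.08, -0.018, 0] [435. 152.]
[0.08, -0.018, 0.038] [440. 151.]
[-0.08, 0.018, 0] [376. 407.]
[-0.08, 0.018, 0.022] [374. 425.]
[-0.08, -0.018, 0] [431. 406.]
[-0.08, -0.018, 0.022] [433. 424.]
```

View pics/w1b.png

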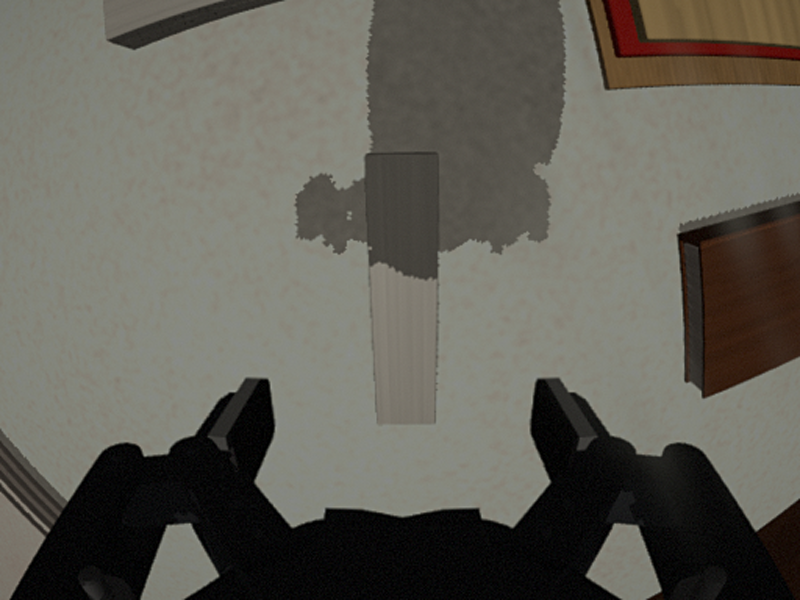

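Wrist view: the bar lies where predicted — thick end at (365–438,152), thin end at (376–436,424) — between the open fingers; board corner at top right (607,88). Descend and grip.

```bash
python3 -m creep '[[[0,0,0,1,1,40,1],[0,0,0,1,1,80,1],[0,0,0,1,1,105,1],[0,0,0,1,1,117,1],[0,0,0,1,1,120,1],[0,0,0,1,1,120,1],[0,0,0,1,1,120,-1],[0,0,0,1,1,120,-1],[0,0,0,1,1,120,-1],[0,0,0,1,1,120,-1],[0,0,0,1,1,120,-1],[0,0,0,1,1,120,-1],[0,0,0,1,1,120,-1],[0,0,0,1,1,120,-1]]]'
python3 go.py .614 -.303 .0 2.6015 0 0 .002;
python3 - <<'E'
from h import *
c=load('w1')
# project predicted base corners & board corners
for n,lx,ly,z in(('base',.125,.095,.006),('board',.1,.075,.03)):
    cs,sn=np.cos(-.35),np.sin(-.35)
    for sx in(1,-1):
        for sy in(1,-1): print(n,sx,sy,(proj(c,[.4849+sx*lx*cs-sy*ly*sn,-.0062+sx*lx*sn+sy*ly*cs,z],True)*1.5625).round(0))
print(atz(c,(606/1.5625,88/1.5625),0.0,True), atz(c,(638/1.5625,42/1.5625),.03,True))
E
```

```text
time: 3.4
ee_pos: [0.6146, -0.303, 0.0034]
tool_rot: [0.837, 3.026, -0.001]
ft_force: [-1.1, -0.1, 6.3]
grip_width: 0.0353
grip_force: 62.1
turn [-0.     0.002  0.   ] shift mm [ 0.5 -0.3  1.4]
t 3.4 ee [ 0.6146 -0.303   0.0034] q6 -0.02 w 0.0353 F [-1.1 -0.1  6.3] g 62.08663433790207
base 1 1 [813.  88.]
base 1 -1 [606.  89.]
base -1 1 [ 723. -190.]
base -1 -1 [ 506. -227.]
board 1 1 [814.  50.]
board 1 -1 [646.  39.]
board -1 1 [ 732. -188.]
board -1 -1 [ 553. -225.]
[ 0.56961209 -0.13479157  0.        ] [ 0.55262096 -0.11668699  0.03      ]
```

```bash
python3 go.py .4855 -.009 .10 2.7916 0 0 .0034
```

```text
turn [-0.     0.002 -0.19 ] shift mm [ 261.7  185.8 -100.5]
t 3.4 ee [ 0.6146 -0.303   0.0034] q6 -0.02 w 0.0353 F [-1.1 -0.1  6.3] g 62.08663433790207
```

```bash
python3 -m creep '[[[0,0,0,0,0,-20,-1],[0,0,0,0,0,-50,-1],[0,0,0,0,0,-85,-1],[0,0,0,10,7,-100,-1],[0,0,-0.03,30,21,-100,-1],[0,0,-0.05,60,42,-100,-1],[0,0,-0.07,95,67,-100,-1],[0,0,-0.1,130,92,-100,-1],[0,0,-0.13,165,117,-100,-1],[0,0,-0.16,200,142,-100,-1],[0,0,-0.19,230,163,-100,-1],[0,0,-0.19,250,177,-100,-1],[0,0,-0.19,259,184,-100,-1],[0,0,-0.19,262,186,-100,-1],[0,0,-0.19,262,186,-100,-1]]]'
python3 go.py .4855 -.009 .03 2.7916 0 0 .0034
python3 - <<'E'
from h import *
c=snap('wrist','w2'); cv2.imwrite('pics/w2b.png',cv2.resize(c['image'][:,:,::-1],(800,600),interpolation=cv2.INTER_CUBIC))
cs,sn=np.cos(-.35),np.sin(-.35)
for sx in(1,-1):
    for sy in(1,-1): print(sx,sy,(proj(c,[.4849+sx*.1*cs-sy*.075*sn,-.0062+sx*.1*sn+sy*.075*cs,.03],True)*1.5625).round(0))
E
```

```text
time: 4.9
ee_pos: [0.4848, -0.0084, 0.1022]
tool_rot: [0.546, 3.094, -0.0]
ft_force: [-0.3, 0.3, -3.6]
grip_width: 0.0352
grip_force: 60.8
turn [-0.  0.  0.] shift mm [-0.8 -0.4 68.8]
t 4.9 ee [ 0.4848 -0.0084  0.1022] q6 0.18 w 0.0352 F [-0.3  0.3 -3.6] g 60.80637663602829
1 1 [530. 473.]
1 -1 [279. 474.]
-1 1 [565. 115.]
-1 -1 [246. 114.]
```

View pics/w2b.png

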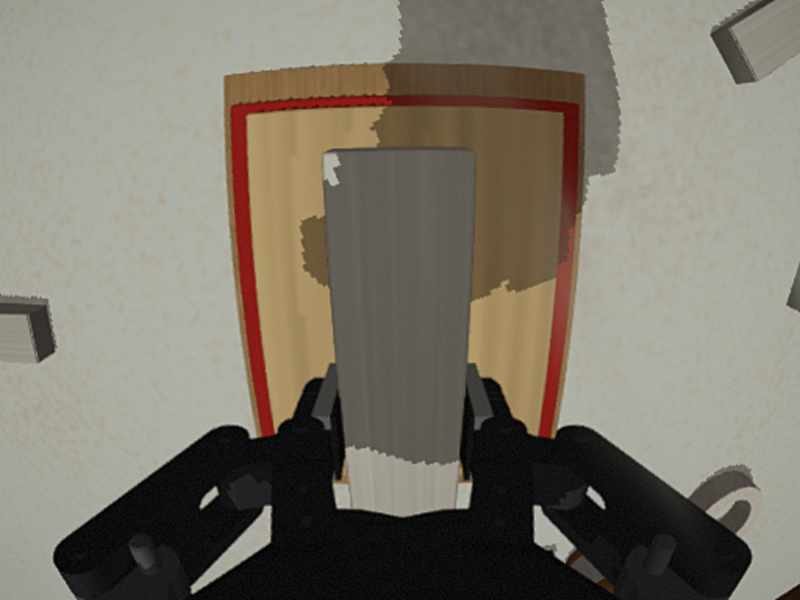

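Wrist view: board's ply corners at (247,112) and (565,113) match the prediction within ~2 px; bar held centred and parallel. Lower and release.

```bash
python3 -m creep '[[[0,0,0,-1,0,25,-1],[0,0,0,-1,0,50,-1],[0,0,0,-1,0,62,-1],[0,0,0,-1,0,67,-1],[0,0,0,-1,0,69,-1],[0,0,0,-1,0,69.5,-1],[0,0,0,-1,0,69.5,-1],[0,0,0,-1,0,69.5,-0.1]]]'
python3 go.py .4855 -.009 .03 2.7916 0 0 .0034
python3 -m creep '[[[0,0,0,0,0,0,0.1],[0,0,0,0,0,0,0.4],[0,0,0,0,0,0,1],[0,0,0,0,0,0,1],[0,0,0,0,0,0,1],[0,0,0,0,0,-20,1],[0,0,0,0,0,-50,1],[0,0,0,0,0,-85,1],[0,0,0,0,0,-100,1],[0,0,0,0,0,-100,1]]]'
python3 go.py .3849 .3052 .12 1.8728 1 0 .003
python3 - <<'E'
from h import *
snap('scene','s2');snap('side','d2')
E
```

```text
time: 5.75
ee_pos: [0.4868, -0.009, 0.0334]
tool_rot: [0.547, 3.092, 0.0]
ft_force: [0.8, -0.2, -0.1]
grip_width: 0.0385
grip_force: 0.0
turn [ 0.     0.002 -0.   ] shift mm [ 1.2 -0.5  0. ]
t 5.75 ee [ 0.4868 -0.009   0.0334] q6 0.18 w 0.0385 F [ 0.8 -0.2 -0.1] g 0.0
time: 6.75
ee_pos: [0.4874, -0.0089, 0.135]
tool_rot: [0.546, 3.089, 0.0]
ft_force: [0.5, 0.5, 0.7]
grip_width: 0.0851
grip_force: 0.0
turn [-0.004  0.003 -2.222] shift mm [204.  259.9  11.3]
t 6.75 ee [ 0.4874 -0.0089  0.135 ] q6 0.18 w 0.0851 F [0.5 0.5 0.7] g 0.0
```

```bash
python3 -m creep '[[[0,0,-2.22,204,260,11,1],[0,0,-2.22,204,260,11,1],[0,0,-2.22,204,260,11,1],[0,0,-2.22,204,260,11,1],[0,0,-2.22,204,260,11,1],[0,0,-2.22,204,260,11,1],[0,0,-2.22,204,260,11,1],[0,0,-2.22,204,260,11,1],[0,0,-2.22,204,260,11,1],[0,0,-2.22,204,260,11,1],[0,0,-2.22,204,260,11,1],[0,0,-2.22,204,260,11,1],[0,0,-2.22,204,260,11,1],[0,0,-2.22,204,260,11,1],[0,0,-2.22,204,260,11,1],[0,0,-2.22,204,260,11,1],[0,0,-2.22,204,260,11,1],[0,0,-2.22,204,260,11,1],[0,0,-2.22,204,260,11,1]]]'
python3 go.py .3849 .3052 0 1.8728 1 0 .003
python3 - <<'E'
from h import *
c=snap('wrist','w3'); cv2.imwrite('pics/w3b.png',cv2.resize(c['image'][:,:,::-1],(800,600),interpolation=cv2.INTER_CUBIC))
M=[[sx*.08,sy*.018,.038 if sx>0 else .022] for sx in(1,-1) for sy in(1,-1)]
cs,sn=np.cos(1.8728),np.sin(1.8728)
for m in M: print(m,(proj(c,[.3849+m[0]*cs-m[1]*sn,.3052+m[0]*sn+m[1]*cs,m[2]],True)*1.5625).round(0))
E
```

```text
time: 8.75
ee_pos: [0.3832, 0.3054, 0.1216]
tool_rot: [2.526, -1.867, -0.0]
ft_force: [0.2, -0.5, 0.0]
grip_width: 0.0852
grip_force: 0.0
turn [ 0.    -0.    -0.004] shift mm [  0.7  -1.6 118.6]
t 8.75 ee [0.3832 0.3054 0.1216] q6 -1.34 w 0.0852 F [ 0.2 -0.5  0. ] g 0.0
[0.08, 0.018, 0.038] [430. 436.]
[0.08, -0.018, 0.038] [368. 437.]
[-0.08, 0.018, 0.022] [432. 148.]
[-0.08, -0.018, 0.022] [362. 148.]
```

View pics/w3b.png

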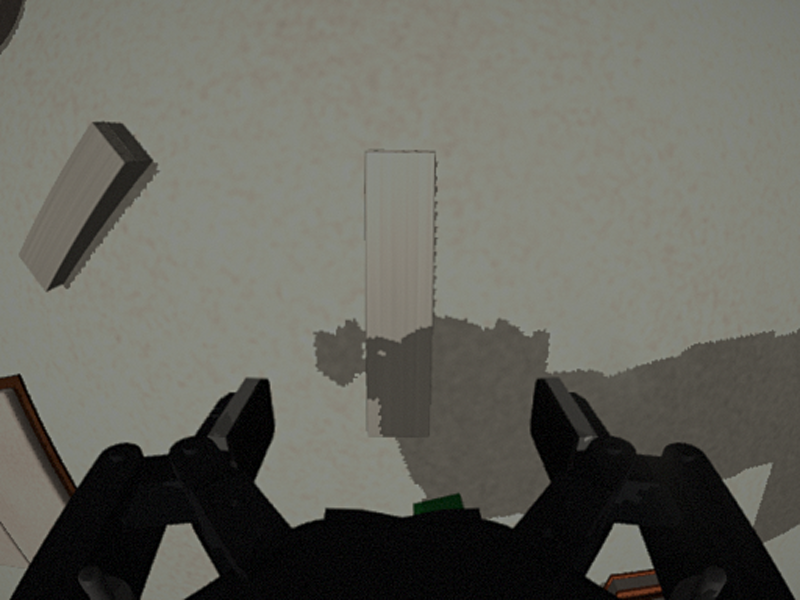

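Wrist view: the second long bar at (365–435,152)–(368–431,437), within ~1.5 mm of prediction. Grip.

```bash
python3 -m creep '[[[0,0,-0.004,1,-1,40,1],[0,0,-0.004,1,-1,80,1],[0,0,-0.004,1,-1,105,1],[0,0,-0.004,1,-1,115,1],[0,0,-0.004,1,-1,117,1],[0,0,-0.004,1,-1,117,1],[0,0,-0.004,1,-1,117,-1],[0,0,-0.004,1,-1,117,-1],[0,0,-0.004,1,-1,117,-1],[0,0,-0.004,1,-1,117,-1],[0,0,-0.004,1,-1,117,-1],[0,0,-0.004,1,-1,117,-1],[0,0,-0.004,1,-1,117,-1]]]'
python3 go.py .4868 -.009 .11 -.35 1 .0997 .004
```

```text
time: 10.1
ee_pos: [0.3851, 0.3051, 0.0057]
tool_rot: [-2.53, 1.86, -0.001]
ft_force: [-0.7, -0.6, 7.8]
grip_width: 0.0347
grip_force: 60.4
turn [-0.111  0.056  2.222] shift mm [ 330.4   -3.7 -108.4]
t 10.1 ee [0.3851 0.3051 0.0057] q6 -1.35 w 0.0347 F [-0.7 -0.6  7.8] g 60.35053610801697
```

```bash
python3 -m creep '[[[0,0,0,0,0,-20,-1],[0,0,0,0,0,-50,-1],[0,0,0,0,0,-85,-1],[0,0,0.1,10,0,-108,-1],[0,0,0.22,30,0,-108,-1],[0,0,0.36,55,0,-108,-1],[0,0,0.5,80,0,-108,-1],[0,0,0.64,105,-1,-108,-1],[0,0,0.78,130,-1,-108,-1],[0,0,0.92,155,-1,-108,-1],[0,0,1.06,180,-2,-108,-1],[0,0,1.2,205,-2,-108,-1],[0,0,1.34,230,-2,-108,-1],[0,0,1.48,255,-3,-108,-1],[0,0,1.62,280,-3,-108,-1],[0,0,1.76,300,-3,-108,-1],[0,0,1.9,315,-4,-108,-1],[0,0,2.03,325,-4,-108,-1],[0,0,2.14,330,-4,-108,-1],[0,0,2.2,330,-4,-108,-1]]]'
python3 go.py .4868 -.009 .075 -.35 1 .0997 .0055
python3 - <<'E'
from h import *
snap('side','d3')
E
```

```text
time: 12.1
ee_pos: [0.4867, -0.0096, 0.1126]
tool_rot: [-0.518, -3.098, 0.0]
ft_force: [-0.2, 0.2, -3.9]
grip_width: 0.035
grip_force: 61.5
turn [-0.001  0.099  0.019] shift mm [-0.5  0.6 32.1]
t 12.1 ee [ 0.4867 -0.0096  0.1126] q6 0.16 w 0.035 F [-0.2  0.2 -3.9] g 61.46588355302811
```

```bash
python3 -m creep '[[[0,0.05,0.01,0,0,8,-1],[0,0.1,0.02,0,1,20,-1],[0,0.1,0.02,0,1,29,-1],[0,0.1,0.02,0,1,32,-1],[0,0.1,0.02,0,1,32,-1]]]'
python3 go.py .4868 -.009 .06 -.35 1 .0997 .0055
python3 - <<'E'
from h import *
a=snap('scene','s4')['image'];b=snap('side','d4')['image'];d=load('d2')['image'];e=load('s2')['image']
f=lambda I,x,y:cv2.resize(I[y-45:y+45,x-60:x+60,::-1],(400,300),interpolation=cv2.INTER_LANCZOS4)
cv2.imwrite('pics/m4.png',np.vstack([np.hstack([f(a,237,178),f(b,278,185)]),np.hstack([f(e,237,178),f(d,278,185)])]))
E
```

```text
time: 12.65
ee_pos: [0.4863, -0.0077, 0.0804]
tool_rot: [-0.522, -2.997, -0.024]
ft_force: [-0.5, 0.0, -3.9]
grip_width: 0.0349
grip_force: 61.5
turn [-0.002 -0.001  0.005] shift mm [-2.9 -1.1 14.7]
t 12.65 ee [ 0.4863 -0.0077  0.0804] q6 0.17 w 0.0349 F [-0.5  0.  -3.9] g 61.49147629737854
```

View pics/m4.png

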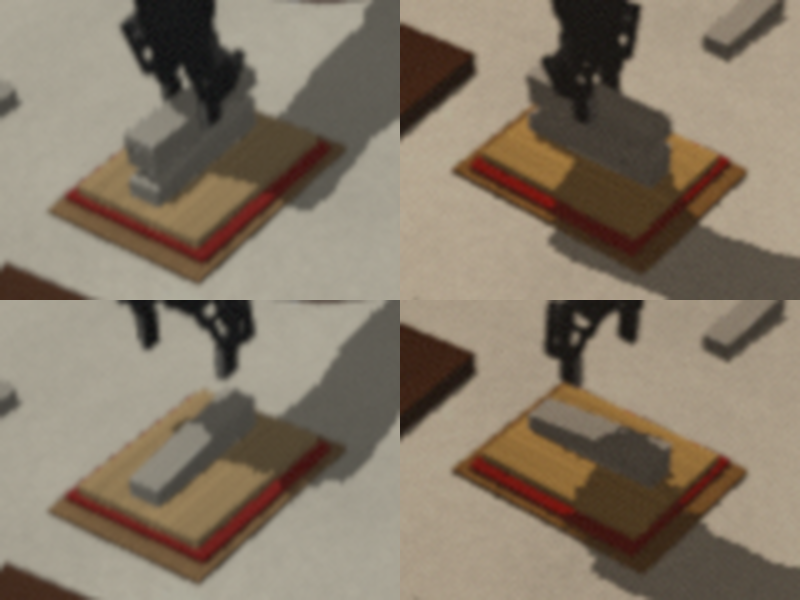

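Views show the upper bar's thick end over the lower's thin end, aligned and tilted parallel. Lower and release.

```bash
python3 -m creep '[[[0,0,0,-2,-1,6,-1],[0,0,0,-3,-1,11,-1],[0,0,0,-3,-1,13.5,-1],[0,0,0,-3,-1,14.5,-1],[0,0,0,-3,-1,15,-1],[0,0,0,-3,-1,15,-1]]]'
python3 go.py .4868 -.009 .06 -.35 1 .0997 .0055
```

```text
time: 13.35
ee_pos: [0.4883, -0.0094, 0.0657]
tool_rot: [-0.523, -2.997, -0.025]
ft_force: [-1.6, -0.1, -0.4]
grip_width: 0.0348
grip_force: 61.8
turn [-0.001 -0.     0.004] shift mm [ 0.9 -0.1  0.3]
t 13.35 ee [ 0.4883 -0.0094  0.0657] q6 0.17 w 0.0348 F [-1.6 -0.1 -0.4] g 61.77769035100937
```

```bash
python3 -m creep '[[[0,0,0,0,0,0.2,-0.1],[0,0,0,0,0,0.2,0.1],[0,0,0,0,0,0,0.4],[0,0,0,0,0,0,1],[0,0,0,0,0,0,1],[0,0,0,0,0,0,1],[0,0,0,0,0,-20,1],[0,0,0,0,0,-50,1],[0,0,0,0,0,-85,1],[0,0,0,0,0,-110,1],[0,0,0,0,0,-115,1],[0,0,0,0,0,-115,1]]]'
python3 go.py .3969 -.3055 .13 -1.9438 1 0 .004
python3 - <<'E'
from h import *
snap('scene','s5');snap('side','d5');c=snap('wrist','w5');cv2.imwrite('pics/w5b.png',cv2.resize(c['image'][:,:,::-1],(800,600)))
for m in[[sx*.08,sy*.018,.03+.06-sx*0] for sx in(1,-1) for sy in(1,-1)]:
    cs,sn=np.cos(-.35),np.sin(-.35); print(m,(proj(c,[.4868+m[0]*cs-m[1]*sn,-.009+m[0]*sn+m[1]*cs,m[2]],True)*1.5625).round(0))
E
```

```text
time: 14.55
ee_pos: [0.4996, -0.0133, 0.1804]
tool_rot: [-0.524, -2.999, -0.025]
ft_force: [-0.2, 0.4, -1.2]
grip_width: 0.0852
grip_force: 0.0
turn [-0.079 -0.076  1.597] shift mm [  -7.  -309.7   46.2]
t 14.55 ee [ 0.4996 -0.0133  0.1804] q6 0.16 w 0.0852 F [-0.2  0.4 -1.2] g 0.0
[0.08, 0.018, 0.09] [432. 437.]
[0.08, -0.018, 0.09] [369. 437.]
[-0.08, 0.018, 0.09] [437. 147.]
[-0.08, -0.018, 0.09] [366. 147.]
```

View pics/w5b.png

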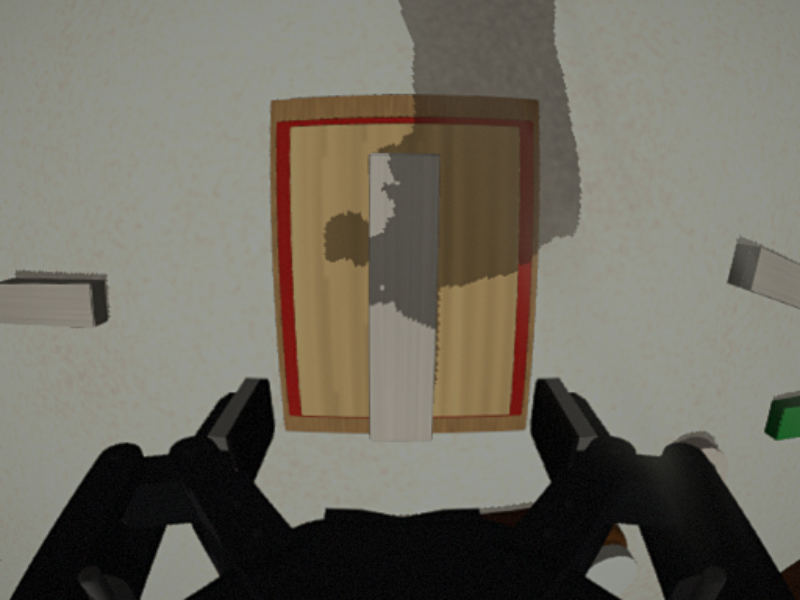

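Wrist view: top long bar spans (370–439,154) to (370–432,440), centred within ~3 mm of target and the sides straight. Next: first short.

```bash
python3 -m creep '[[[-0.079,-0.076,1.597,-7,-310,46,1],[-0.079,-0.076,1.597,-7,-310,46,1],[-0.079,-0.076,1.597,-7,-310,46,1],[-0.079,-0.076,1.597,-7,-310,46,1],[-0.079,-0.076,1.597,-7,-310,46,1],[-0.079,-0.076,1.597,-7,-310,46,1],[-0.079,-0.076,1.597,-7,-310,46,1],[-0.079,-0.076,1.597,-7,-310,46,1],[-0.079,-0.076,1.597,-7,-310,46,1],[-0.079,-0.076,1.597,-7,-310,46,1],[-0.079,-0.076,1.597,-7,-310,46,1],[-0.079,-0.076,1.597,-7,-310,46,1],[-0.079,-0.076,1.597,-7,-310,46,1],[-0.079,-0.076,1.597,-7,-310,46,1]]]'
python3 go.py .3969 -.3055 0 -1.9438 1 0 .004
python3 - <<'E'
from h import *
c=snap('wrist','w6'); cv2.imwrite('pics/w6b.png',cv2.resize(c['image'][:,:,::-1],(800,600),interpolation=cv2.INTER_CUBIC))
M=[[sx*.06,sy*.018,.034 if sx>0 else .022] for sx in(1,-1) for sy in(1,-1)]
cs,sn=np.cos(-1.9438),np.sin(-1.9438)
for m in M: print(m,(proj(c,[.3969+m[0]*cs-m[1]*sn,-.3055+m[0]*sn+m[1]*cs,m[2]],True)*1.5625).round(0))
E
```

```text
time: 16.1
ee_pos: [0.3961, -0.3055, 0.1334]
tool_rot: [-2.591, -1.773, 0.002]
ft_force: [-0.6, -0.2, 0.3]
grip_width: 0.0853
grip_force: 0.0
turn [-0.002  0.     0.002] shift mm [  0.3   1.  129.4]
t 16.1 ee [ 0.3961 -0.3055  0.1334] q6 1.14 w 0.0853 F [-0.6 -0.2  0.3] g 0.0
[0.06, 0.018, 0.034] [435. 396.]
[0.06, -0.018, 0.034] [374. 396.]
[-0.06, 0.018, 0.022] [439. 188.]
[-0.06, -0.018, 0.022] [372. 188.]
```

View pics/w6b.png

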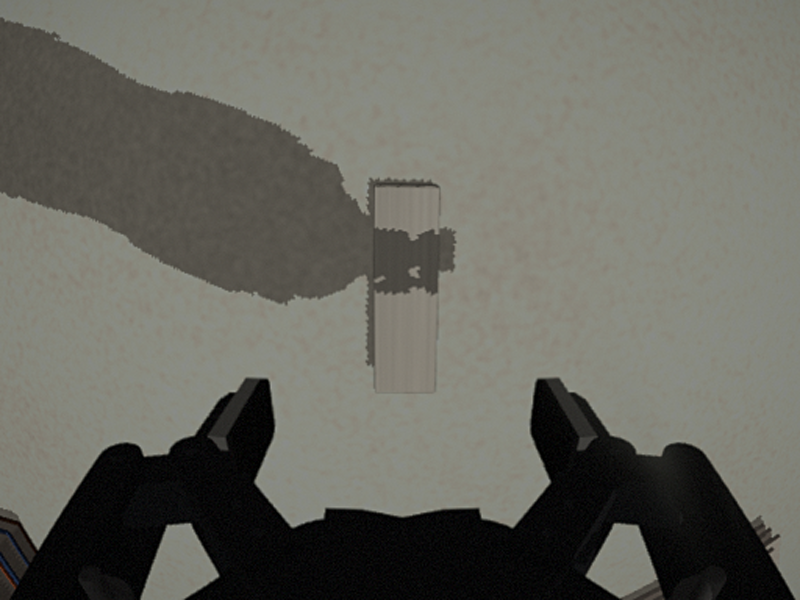

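Wrist view: first short at (374–440,187)–(374–436,393), as predicted. Grip, lift.

```bash
python3 -m creep '[[[0,0,0,0,1,40,1],[0,0,0,0,1,85,1],[0,0,0,0,1,113,1],[0,0,0,0,1,125,1],[0,0,0,0,1,128,1],[0,0,0,0,1,128,1],[0,0,0,0,1,128,-1],[0,0,0,0,1,128,-1],[0,0,0,0,1,128,-1],[0,0,0,0,1,128,-1],[0,0,0,0,1,128,-1],[0,0,0,0,1,128,-1],[0,0,0,0,1,128,-1]]]'
python3 go.py .488 -.0095 .13 -1.921 1 0 .005
```

```text
time: 17.45
ee_pos: [0.3975, -0.3065, 0.0068]
tool_rot: [2.595, 1.77, -0.002]
ft_force: [-1.2, 0.4, 8.8]
grip_width: 0.0348
grip_force: 60.3
turn [-0.     0.001 -0.023] shift mm [ 309.4  -24.1 -128.5]
t 17.45 ee [ 0.3975 -0.3065  0.0068] q6 1.14 w 0.0348 F [-1.2  0.4  8.8] g 60.31431019306183
```

```bash
python3 -m creep '[[[0,0,0,0,0,-20,-1],[0,0,0,0,0,-50,-1],[0,0,0,0,0,-90,-1],[0,0,0,8,-1,-120,-1],[0,0,0,25,-2,-130,-1],[0,0,0,55,-4,-130,-1],[0,0,-0.01,90,-7,-130,-1],[0,0,-0.01,125,-10,-130,-1],[0,0,-0.02,160,-12,-130,-1],[0,0,-0.02,195,-15,-130,-1],[0,0,-0.02,230,-18,-130,-1],[0,0,-0.02,260,-20,-130,-1],[0,0,-0.02,285,-22,-130,-1],[0,0,-0.02,300,-24,-130,-1],[0,0,-0.02,307,-24,-130,-1],[0,0,-0.02,309,-24,-130,-1],[0,0,-0.02,309,-24,-130,-1]]]'
python3 go.py .488 -.0095 .09 -1.921 1 0 .0068
```

```text
time: 19.15
ee_pos: [0.4875, -0.0099, 0.1357]
tool_rot: [-2.577, -1.796, 0.003]
ft_force: [-0.5, 0.5, -4.0]
grip_width: 0.0347
grip_force: 61.9
turn [-0.002  0.001 -0.003] shift mm [ 0.6  0.4 38.9]
t 19.15 ee [ 0.4875 -0.0099  0.1357] q6 1.75 w 0.0347 F [-0.5  0.5 -4. ] g 61.90078765153885
```

```bash
python3 -m creep '[[[0,0,0,0,0,10,-1],[0,0,0,0,0,22,-1],[0,0,0,0,0,31,-1],[0,0,0,0,0,35.5,-1],[0,0,0,0,0,37.5,-1],[0,0,0,0,0,38.3,-1],[0,0,0,0,0,38.8,-1],[0,0,0,0,0,38.8,-1]]]'
python3 go.py .488 -.0095 .09 -1.921 1 0 .0068
```

```text
time: 19.95
ee_pos: [0.4878, -0.0096, 0.0972]
tool_rot: [-2.577, -1.796, 0.001]
ft_force: [0.5, 0.0, -4.6]
grip_width: 0.0351
grip_force: 61.8
turn [-0.001  0.    -0.003] shift mm [0.2 0.2 0.4]
t 19.95 ee [ 0.4878 -0.0096  0.0972] q6 1.75 w 0.0351 F [ 0.5  0.  -4.6] g 61.830875873565674
```

Not yet in contact; creep down a little.

```bash
python3 -m creep '[[[0,0,0,0,0,0.5,-1],[0,0,0,0,0,0.9,-1],[0,0,0,0,0,0.9,-1],[0,0,0,0,0,0.9,-1]]]'
```

```text
time: 20.35
ee_pos: [0.4878, -0.0096, 0.0967]
tool_rot: [-2.577, -1.796, 0.001]
ft_force: [-2.5, -0.4, 5.0]
grip_width: 0.035
grip_force: 62.9
```

Contact (+9 N). Release and retract.

```bash
python3 -m creep '[[[0,0,0,0,0,-0.4,-1],[0,0,0,0,0,-0.4,-0.1],[0,0,0,0,0,-0.4,0.1],[0,0,0,0,0,-0.4,0.4],[0,0,0,0,0,-0.4,1],[0,0,0,0,0,-0.4,1],[0,0,0,0,0,-0.4,1],[0,0,0,0,0,-20,1],[0,0,0,0,0,-50,1],[0,0,0,0,0,-85,1],[0,0,0,0,0,-100,1],[0,0,0,0,0,-103,1],[0,0,0,0,0,-103,1]]]'
python3 go.py .6002 .3107 .13 -2.1085 0 0 .005
python3 - <<'E'
from h import *
c=snap('wrist','w7');snap('side','d7');s=snap('scene','s7')
f=lambda I,x,y:cv2.resize(I[y-45:y+45,x-60:x+60,::-1],(400,300),interpolation=cv2.INTER_LANCZOS4)
a=np.vstack([f(s['image'],237,170),f(load('d7')['image'],278,175)])
b=cv2.resize(c['image'][:,:,::-1],(400,300)); b=np.vstack([b,np.zeros_like(b)])
cv2.imwrite('pics/m7.png',np.hstack([a,b]))
cs,sn=np.cos(-1.921),np.sin(-1.921)
for sx in(1,-1):
  for sy in(1,-1):
    z=.09+(.034 if sx>0 else .022); print(sx,sy,(proj(c,[.488+sx*.06*cs-sy*.018*sn,-.0095+sx*.06*sn+sy*.018*cs,z],True)*400/512).round(0))
E
```

```text
time: 21.65
ee_pos: [0.4877, -0.0096, 0.1989]
tool_rot: [-2.577, -1.796, 0.002]
ft_force: [-0.3, -0.1, -0.6]
grip_width: 0.0855
grip_force: 0.0
turn [-1.000e-03 -2.000e-03 -2.957e+00] shift mm [339.5  -5.3  63.7]
t 21.65 ee [ 0.4877 -0.0096  0.1989] q6 1.75 w 0.0855 F [-0.3 -0.1 -0.6] g 0.0
1 1 [219. 209.]
1 -1 [186. 209.]
-1 1 [220.  95.]
-1 -1 [184.  96.]
```

View pics/m7.png

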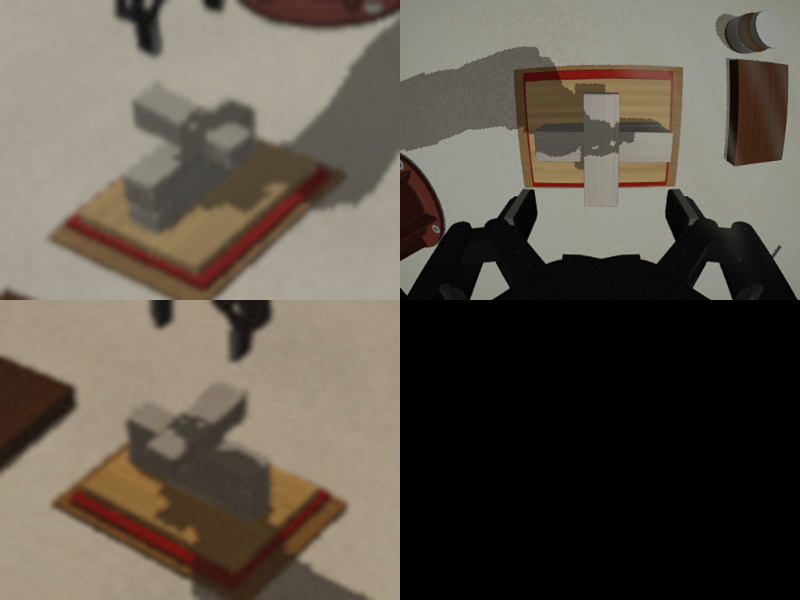

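The short lies crosswise and centred on the long pair (wrist tile 584–619 × 94–207, as predicted). Go for the last short.

```bash
python3 -m creep '[[[0,0,-2.957,340,-5,20,1],[0,0,-2.957,340,-5,20,1],[0,0,-2.957,340,-5,20,1],[0,0,-2.957,340,-5,64,1],[0,0,-2.957,340,-5,64,1],[0,0,-2.957,340,-5,64,1],[0,0,-2.957,340,-5,64,1],[0,0,-2.957,340,-5,64,1],[0,0,-2.957,340,-5,64,1],[0,0,-2.957,340,-5,64,1],[0,0,-2.957,340,-5,64,1],[0,0,-2.957,340,-5,64,1],[0,0,-2.957,340,-5,64,1],[0,0,-2.957,340,-5,64,1],[0,0,-2.957,340,-5,64,1],[0,0,-2.957,340,-5,64,1],[0,0,-2.957,340,-5,64,1],[0,0,-2.957,340,-5,64,1],[0,0,-2.957,340,-5,64,1],[0,0,-2.957,340,-5,64,1]]]'
python3 -m creep '[[[0,0,0,0,0,0,1],[0,0,0,0,0,0,1],[0,0,0,0,0,0,1]]]' >/dev/null
python3 go.py .6002 .3107 0 -2.1085 0 0 .005
python3 - <<'E'
from h import *
c=snap('wrist','w8'); cv2.imwrite('pics/w8b.png',cv2.resize(c['image'][:,:,::-1],(800,600),interpolation=cv2.INTER_CUBIC))
cs,sn=np.cos(-2.1085),np.sin(-2.1085)
for m in [[sx*.06,sy*.018,.034 if sx>0 else .022] for sx in(1,-1) for sy in(1,-1)]: print(m,(proj(c,[.6002+m[0]*cs-m[1]*sn,.3107+m[0]*sn+m[1]*cs,m[2]],True)*1.5625).round(0))
E
```

```text
time: 23.8
ee_pos: [0.5999, 0.3108, 0.1333]
tool_rot: [1.557, -2.724, -0.002]
ft_force: [0.7, -0.5, 0.2]
grip_width: 0.0853
grip_force: 0.0
turn [ 0.002 -0.001 -0.003] shift mm [  0.2  -0.3 129.3]
t 24.1 ee [0.6004 0.311  0.1343] q6 -0.66 w 0.0854 F [-0.2 -0.9 -0.1] g 0.0
[0.06, 0.018, 0.034] [365. 189.]
[0.06, -0.018, 0.034] [434. 188.]
[-0.06, 0.018, 0.022] [371. 386.]
[-0.06, -0.018, 0.022] [429. 385.]
```

View pics/w8b.png

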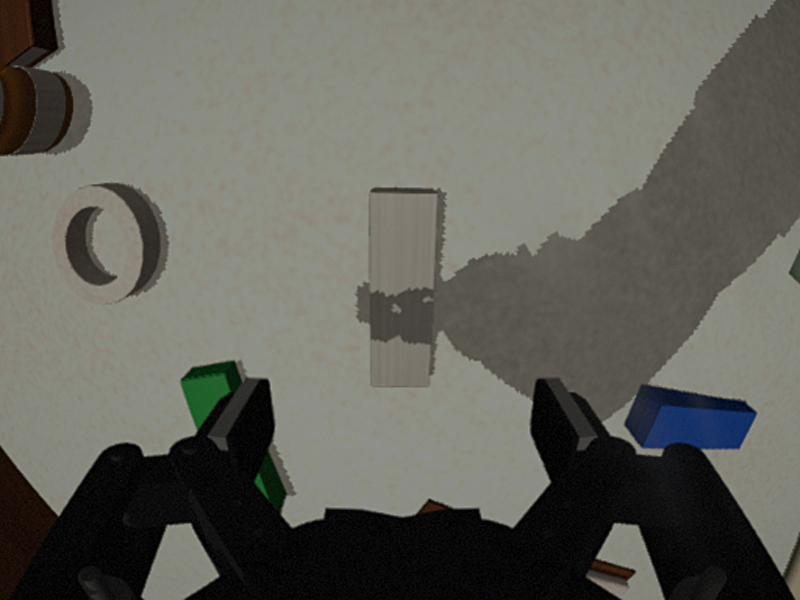

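```bash
python3 - <<'E'
from h import *
from scipy.spatial.transform import Rotation as Ro
c=load('w8');s=status.read_state();R=Ro.from_rotvec(s['tool_rot'])
for u in[(182,380),(238,362),(290,492),(272,508),(630,395),(628,425),(648,447)]: print(u,[(R.inv().apply(atz(c,np.array(u)/1.5625,z,True)-s['ee_pos'])[:2]*1000).round(0) for z in(0,.028)])
E
```

```text
(182, 380) [array([ -72., -158.]), array([ -57., -142.])]
(238, 362) [array([ -56., -111.]), array([ -42., -100.])]
(290, 492) [array([-169.,  -87.]), array([-145.,  -78.])]
(272, 508) [array([-189., -105.]), array([-162.,  -94.])]
(630, 395) [array([-86., 171.]), array([-69., 154.])]
(628, 425) [array([-113.,  176.]), array([-94., 158.])]
(648, 447) [array([-137.,  201.]), array([-115.,  181.])]
```

Green and blue are clear of the fingers (≥100 mm sideways, fingers reach 57). Grip.

```bash
python3 -m creep '[[[0,0,0,0,0,40,1],[0,0,0,0,0,85,1],[0,0,0,0,0,113,1],[0,0,0,0,0,125,1],[0,0,0,0,0,128,1],[0,0,0,0,0,128,1],[0,0,0,0,0,128,-1],[0,0,0,0,0,128,-1],[0,0,0,0,0,128,-1],[0,0,0,0,0,128,-1],[0,0,0,0,0,128,-1],[0,0,0,0,0,128,-1],[0,0,0,0,0,128,-1]]]'
python3 go.py .488 -.0095 .17 1.221 0 0 .006
```

```text
time: 25.45
ee_pos: [0.6011, 0.3114, 0.0081]
tool_rot: [-1.551, 2.732, 0.001]
ft_force: [-1.0, -0.6, 6.7]
grip_width: 0.0349
grip_force: 61.7
turn [ 1.000e-03 -0.000e+00  2.953e+00] shift mm [ 333.4  -67.3 -168.1]
t 25.45 ee [0.6011 0.3114 0.0081] q6 -0.66 w 0.0349 F [-1.  -0.6  6.7] g 61.66668176651001
```

```bash
python3 -m creep '[[[0,0,0,0,0,-20,-1],[0,0,0,0,0,-50,-1],[0,0,0,0,0,-90,-1],[0,0,0.1,0,0,-130,-1],[0,0,0.24,10,-2,-160,-1],[0,0,0.38,30,-6,-170,-1],[0,0,0.52,55,-11,-170,-1],[0,0,0.66,80,-16,-170,-1],[0,0,0.8,105,-21,-170,-1],[0,0,0.94,130,-26,-170,-1],[0,0,1.08,155,-31,-170,-1],[0,0,1.22,180,-36,-170,-1],[0,0,1.36,205,-41,-170,-1],[0,0,1.5,230,-46,-170,-1],[0,0,1.64,255,-51,-170,-1],[0,0,1.78,280,-56,-170,-1],[0,0,1.92,300,-61,-170,-1],[0,0,2.06,318,-64,-170,-1],[0,0,2.2,328,-66,-170,-1],[0,0,2.34,333,-67,-170,-1]]]'
python3 go.py .488 -.0095 .14 1.221 0 0.0997 .0081
```

```text
time: 27.45
ee_pos: [0.4869, -0.0101, 0.1771]
tool_rot: [-1.918, -2.486, 0.002]
ft_force: [0.1, 0.9, -3.6]
grip_width: 0.0349
grip_force: 60.3
turn [ 0.028 -0.097  0.606] shift mm [ 0.9  1.7 29. ]
t 27.45 ee [ 0.4869 -0.0101  0.1771] q6 1.14 w 0.0349 F [ 0.1  0.9 -3.6] g 60.340382158756256
```

```bash
python3 -m creep '[[[0,0,0.13,1,1,0,-1],[0,0,0.26,1,2,3,-1],[0.01,-0.03,0.4,1,2,8,-1],[0.02,-0.07,0.52,1,2,17,-1],[0.028,-0.097,0.58,1,2,25,-1],[0.028,-0.097,0.606,1,2,28,-1],[0.028,-0.097,0.606,1,2,29,-1],[0.028,-0.097,0.606,1,2,29,-1]]]'
python3 go.py .488 -.0095 .118 1.221 0 0.0997 .0081
python3 - <<'E'
from h import *
a=snap('scene','s9')['image'];b=snap('side','d9')['image']
f=lambda I,x,y:cv2.resize(I[y-60:y+60,x-40:x+40,::-1],(400,600),interpolation=cv2.INTER_LANCZOS4)
cv2.imwrite('pics/m9.png',np.hstack([f(a,237,165),f(b,278,170)]))
E
```

```text
time: 28.25
ee_pos: [0.4892, -0.0078, 0.1482]
tool_rot: [2.518, 1.777, -0.125]
ft_force: [0.5, 0.3, -3.5]
grip_width: 0.0346
grip_force: 60.4
turn [ 0.001 -0.     0.008] shift mm [ 1.  -0.5 22.1]
t 28.25 ee [ 0.4892 -0.0078  0.1482] q6 1.81 w 0.0346 F [ 0.5  0.3 -3.5] g 60.41951447725296
```

View pics/m9.png

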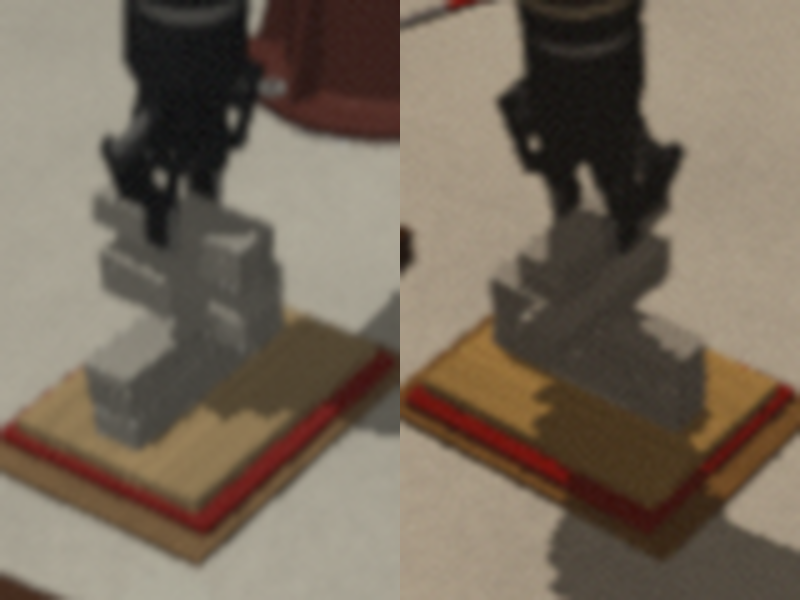

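Upper short's thick end (right in scene view, ~(230,260)) stands over the lower's thin end, level gap. Lower.

```bash
python3 -m creep '[[[0,0,0,0,0,8,-1],[0,0,0,1,0,15,-1],[0,0,0,1,0,19,-1],[0,0,0,1,0,21,-1],[0,0,0,1,0,21.8,-1],[0,0,0,1,0,22.4,-1],[0,0,0,1,0,22.4,-1],[0,0,0,1,0,22.4,-1]]]'
python3 go.py .488 -.0095 .118 1.221 0 0.0997 .0081
```

```text
time: 29.15
ee_pos: [0.4884, -0.0088, 0.126]
tool_rot: [2.518, 1.775, -0.126]
ft_force: [-5.4, 2.0, 5.4]
grip_width: 0.0348
grip_force: 61.4
turn [0.001 0.    0.007] shift mm [-0.  -0.1 -0. ]
t 29.15 ee [ 0.4884 -0.0088  0.126 ] q6 1.81 w 0.0348 F [-5.4  2.   5.4] g 61.40877306461334
```

```bash
python3 -m creep '[[[0,0,0,0,0,-0.4,-1],[0,0,0,0,0,-0.4,-1],[0,0,0,0,0,-0.4,-0.1],[0,0,0,0,0,-0.4,0.1],[0,0,0,0,0,-0.4,0.4],[0,0,0,0,0,-0.4,1],[0,0,0,0,0,-0.4,1],[0,0,0,0,0,-0.4,1],[0,0,0,0,0,-20,1],[0,0,0,0,0,-50,1],[0,0,0,0,0,-85,1],[0,0,0,0,0,-110,1],[0,0,0,0,0,-115,1],[0,0,0,0,0,-115,1],[0,0,0,0,0,-115,1]]]'
python3 - <<'E'
from h import *
c=snap('wrist','w10')
a=snap('scene','s10')['image'];b=snap('side','d10')['image']
f=lambda I,x,y:cv2.resize(I[y-45:y+45,x-60:x+60,::-1],(400,300),interpolation=cv2.INTER_LANCZOS4)
w=cv2.resize(c['image'][:,:,::-1],(400,300))
cv2.imwrite('pics/m10.png',np.vstack([np.hstack([f(a,237,165),f(b,278,170)]),np.hstack([w,w*0])]))
cs,sn=np.cos(1.221),np.sin(1.221)
for sx in(1,-1):
  for sy in(1,-1): print((proj(c,[.488+sx*.06*cs-sy*.018*sn,-.0095+sx*.06*sn+sy*.018*cs,.146],True)*400/512).round(0))
E
```

```text
time: 30.65
ee_pos: [0.492, 0.002, 0.239]
tool_rot: [2.519, 1.776, -0.127]
ft_force: [-0.1, 0.5, 0.1]
grip_width: 0.0856
grip_force: 0.0
[184.  99.]
[221.  99.]
[186. 200.]
[217. 200.]
```

View pics/m10.png

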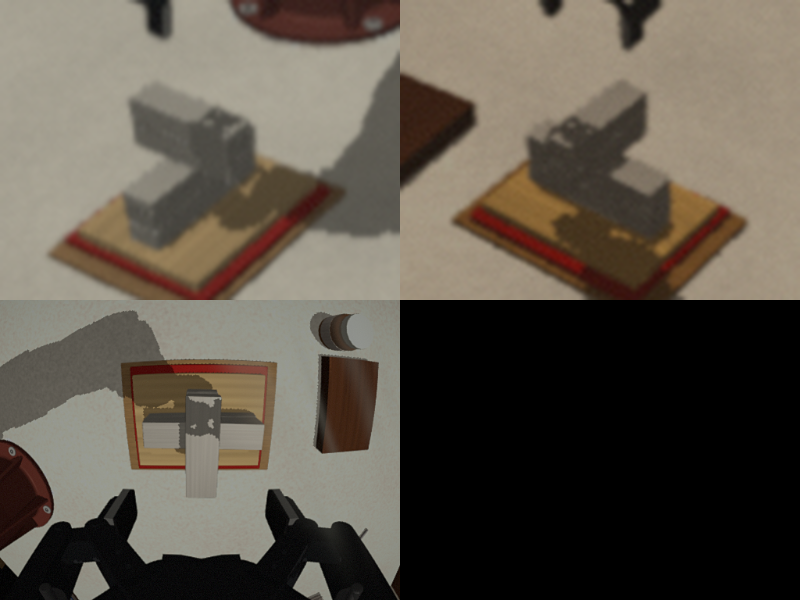

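All four are stacked; the top short is within ~2 mm of target, and the robot is clear. Hand in.

```bash
python3 -c "
from plant import arm
print(arm.hand_in())"
```

```text
the job is handed in; nothing more can be done
None
```

The four weights are stacked on the press board as asked, the final views show everything in place and the robot clear, and the job was handed in at about 31 s; no verdict was returned.

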